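# Find and press the hidden catch of the dryer's lint box

### The job

The clothes dryer's white lint box is shut by a childproof catch: one of the four identical grey pads set flush in its top is the catch and the other three are dead. Feel across them with gentle fingertip pushes until one gives, push that one fully home so that it stays in and the blue hatch stands ajar, then take the hand away. Do not touch the hatch itself, and leave the jar, cup, bottles, can, tray and brush where they stand.

Things in the scene. Friction and masses are not known exactly. Their poses are not given: they have to be found in the camera images.
- lint_box: Fixed white plastic box, 260 mm (its x) by 540 mm (its y) by 70 mm high, flat top; origin: centre of its underside, z up, its -x side towards the robot. Four square grey pads, 57 mm wide, in 62 mm openings, lie in a row along y in the nearer half of the top: centres at x = -60 mm and y = -127.5, -42.5, 42.5, 127.5 mm, tops 68 mm above the underside (2 mm below the top around them).
- catch (a joint): Travel of the catch pad in m: 0 flush, 0.010 fully home. Any one of the four pads may be the catch, all look alike; the dead ones are rubber-backed and yield 4 mm at most (at 20 N), springing back. The catch gives at about 3.5 N (under 8 N in all), sinks straight down to a firm stop and stays where it is left. The fingertips must enter its opening to push it home.
- hatch: Blue hatch, 125 mm (x) by 334 mm (y) by 6 mm, flush in the far half of the box top and hinged along its near edge, so that its far edge rises; it tilts 0.35 rad (43 mm up) when the catch is fully home, in step with the catch; origin on the hinge line, 7 mm to the -x side of the box's centre and 66 mm above its underside. Only the catch may move it.
- stain_jar: Loose small jar with a red cap, 42 mm wide, 60 mm high, standing on the top of the lint box near its +y end, behind the row of pads. Origin: centre of its underside.
- dosing_cup: Loose blue cup, 54 mm wide, 50 mm high, standing on the top of the lint box near its -y end, behind the row of pads. Origin: centre of its underside.
- detergent: Loose white detergent bottle with a green label, 90 mm wide, 230 mm high, on the table to the robot's left. Origin: centre of its underside.
- softener: Loose blue softener bottle, 76 mm wide, 200 mm high, on the table to the right. Origin: centre of its underside.
- spray_can: Loose yellow can, 58 mm wide, 170 mm high, on the table to the left. Origin: centre of its underside.
- peg_tray: Loose orange open tray of pegs, 120 by 160 mm, 50 mm high, on the table to the right. Origin: centre of its underside.
- brush: Loose brush lying on the table to the left of the robot. Origin: its underside, near mid-length.

How it is judged (in metres and radians):
At the end, for the whole second after the job is handed in: The catch pad is home (at least 8 of its 10 mm) and stays in, the hatch stands ajar at 0.27 rad or more and at rest, and all loose things are within 30 mm of where they were (value of joint catch above 0.008 m and angle between hatch's own z axis and vertical above 0.27 rad and angular speed of hatch below 0.05 rad/s and distance of each of stain_jar, dosing_cup, detergent, softener, spray_can, peg_tray, brush from where it was at the start of the episode below 0.03 m); the robot touches nothing.
It fails at once if the hatch was touched (pried, pushed or lifted) instead of being released by its catch (contact force between any of the arm, the fingers and hatch above 3 N).
It fails at once if the fingers pushed harder than 80 N: not gentle (contact force between the fingers and anything else above 80 N).
It fails at once if a loose thing was lifted, carried or pushed aside by more than 30 mm (distance of any of stain_jar, dosing_cup, detergent, softener, spray_can, peg_tray, brush from where it was at the start of the episode above 0.03 m).
It also fails if it takes over 45 s, if anything falls off the work surface, if the arm or the gripper's body presses on something with over 40 N, if the wrist force passes 120 N, or if a joint passes its speed limit or range.

### The arm

A 7-joint arm with a two-finger parallel gripper is mounted at the origin on the work surface. World frame = base frame: x ahead of the robot, y to its left, z up, the work surface at z = 0. Lengths are in mm, angles in rad, forces in N, time in s.
With the tool pointing down it reaches from about 350 to 900 mm from the base axis. Payload 19.9 kg.
Tool frame: the origin (TCP) lies at the very end of the fingers, on their centre line; the grasp point (between the pads) lies 19 mm behind it (bot.hold_point_z is the distance from the TCP to the grasp point, in mm); z points along the fingers, y is the line along which they close (so a half turn about z gives the same grasp; the last joint's range is limited). The gripper opens to 94 mm and grips with 3 to 60 N. Pads are 16 mm wide; open, the fingers measure 119 mm over their backs; the gripper's body (75 mm by 177 mm) begins 78 mm behind the grasp point.
Start: joints at [-1.331, 0.417, -0.01, 1.614, 0.005, 1.111, -0.053], TCP at [173.193, 600.499, 174.025] pointing down, gripper open.
Joint ranges: [-2.81, 2.81], [-0.39, 2.02], [-1.27, 1.25], [0.06, 2.57], [-1.19, 4.33], [0.19, 2], [-2.82, 2.82]. Speed limits (rad/s): [1.89, 1.89, 2.39, 2.39, 3.01, 3.01, 3.01].

### API

Orientations are given as a unit quaternion [x, y, z, w].
In Python, from bench import bot gives the robot as it stands. The module is installed in compiled form; this text tells all that it offers. Calls block until the motion is done:
- bot.move_to(position, orientation): joint-space move of the TCP to a pose.
- bot.movel(position, v=150, rotation=None, contact_N=None): straight line of the TCP; rotation=None keeps the orientation; v is the mean speed in mm/s. With contact_N (N) it stops when the force on the tool has changed by that much, and returns True; else False.
- bot.move_j(angles): joint-space move.
- bot.open() and bot.grab(): open the fingers fully, or close them until they stop; the grip force is fixed at half the most.
- bot.sleep(seconds).
- bot.ik(position, orientation): joint angles nearest the present ones, or None.
- bot.sense(): the state.
- bot.capture(name): name is "side" or "top" or "wrist"; returns the picture (420x560x3 uint8, red, green, blue); there is no depth.
- bot.camera_info(name): a dict with "camera_matrix" (3x3 intrinsics, pixels), "rvec" (rotation vector, rad) and "tvec" (3), from world to camera coordinates, as OpenCV has them. Camera axes: x right, y down, z forward; pixel columns grow to the right and rows downward; lengths in mm; the calibration is good to about 2 mm. The wrist camera is an equidistant fisheye: a pixel r from the principal point sees the ray r / f radians off the axis. A picture is of the moment at which its call begins: read the wrist's pose just before it. camera_info takes no time and is no camera call; for the wrist camera it gives the pose at the moment of the call.
A pose or a line that the arm cannot do raises bot.Unreachable and nothing moves.
- bot.job_done(): hands the job in; it is judged then, once.
The state is a dict: "time_s": time; "qpos": joint angles; "qvel": joint speeds; "joint_efforts": joint torques, N m; "position": TCP position; "ee_rot": TCP orientation; "wrist_force": force on the tool from outside, world axes, zero at the start; "torque": the same for the moment, N m; "width": finger opening in mm; "gripper_force": force on a finger pad.
Only numpy, scipy, OpenCV 4.12 (cv2) and the standard library are available. Lean on these libraries where they do the work, as an engineer would, in place of code of your own. Each camera call takes 0.05 s, during which the arm holds its last target. There are 200 camera calls.

## Working session

There is one attempt and no reset: what is moved stays moved. The work goes in short steps, each a Python script; the robot and the scene stay as the last script left them, time stands still between calls to the robot, and variables do not carry over. Pictures are saved under pics/ and viewed, at most 10 in all, crops included, and the job is handed in when it is done.

```bash
mkdir -p pics; python3 - <<'E'
from bench import bot
import cv2
for n in("top","side"):
    cv2.imwrite(f"pics/{n}0.png",bot.capture(n)[:,:,::-1])
    print(n,bot.camera_info(n))
s=bot.sense();print(s["time_s"],s["position"],s["ee_rot"],s["width"],s["wrist_force"])
E
```

```text
top {'camera_matrix': array([[521.35035565,   0.        , 284.47767644],
       [  0.        , 521.35035565, 210.43061943],
       [  0.        ,   0.        ,   1.        ]]), 'rvec': array([ 2.15714168, -2.11805508,  0.17352743]), 'tvec': array([   3.59232769,  548.24387936, 1504.9357579 ])}
side {'camera_matrix': array([[433.28941166,   0.        , 282.30852382],
       [  0.        , 433.28941166, 212.16806913],
       [  0.        ,   0.        ,   1.        ]]), 'rvec': array([ 2.17239893, -0.18298131,  0.10360857]), 'tvec': array([-536.30735872,   94.07045054, 1393.90284933])}
0.1 [173.12462894 600.13648707 173.49327812] [ 1.39914209e-01  9.90163465e-01 -5.71522842e-04 -1.48445215e-05] 93.92531047088634 [-1.50024182  0.40809443  0.90917142]
```

View pics/top0.png

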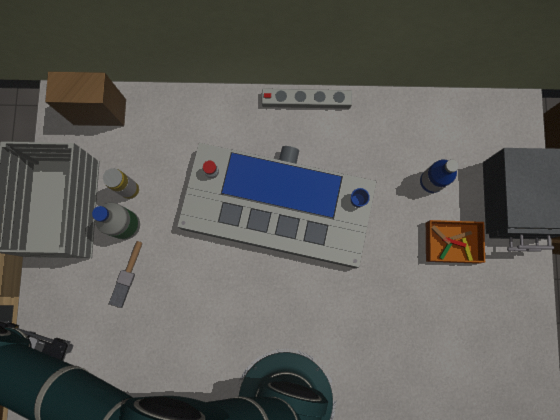

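View pics/side0.png

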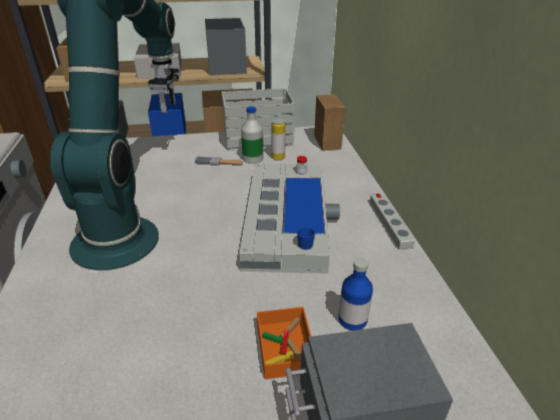

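```bash
cat > h.py <<'E'
import numpy as np, cv2
from bench import bot
def plane(name,uv,z):
    c=bot.camera_info(name);K=c["camera_matrix"];R=cv2.Rodrigues(c["rvec"])[0];C=-R.T@c["tvec"]
    r=cv2.undistortPoints(np.float64(uv).reshape(-1,1,2),K,None)[:,0]
    d=np.c_[r,np.ones(len(r))]@R
    return C+d*((z-C[2])/d[:,2])[:,None]
E
python3 - <<'E'
from h import *
out=[]
for n,seeds in(("top",[(231,214),(259,220),(287,226),(316,233)]),("side",[(273,182),(270,195),(268,209),(265,224)])):
    g=cv2.cvtColor(cv2.imread(f"pics/{n}0.png"),cv2.COLOR_BGR2GRAY)
    uv=[]
    for s in seeds:
        m=np.zeros((422,562),np.uint8)
        cv2.floodFill(g.copy(),m,s,255,12,12,4|cv2.FLOODFILL_MASK_ONLY|cv2.FLOODFILL_FIXED_RANGE|(255<<8))
        M=cv2.moments(m[1:-1,1:-1],True);uv.append((M["m10"]/M["m00"],M["m01"]/M["m00"]));print(s,M["m00"],np.round(uv[-1],1))
    P=plane(n,uv,68);print(n,P.round(1),np.linalg.norm(np.diff(P,axis=0),axis=1).round(1))
    d=P[0]-P[3];print("yaw",np.arctan2(-d[0],d[1]))
E
```

```text
(231, 214) 360.0 [230. 214.]
(259, 220) 358.0 [258.5 220.4]
(287, 226) 354.0 [286.9 226.6]
(316, 233) 353.0 [315.3 232.8]
top [[530.6 172.5  68. ]
 [513.4  88.9  68. ]
 [496.8   5.8  68. ]
 [480.2 -77.2  68. ]] [85.4 84.7 84.6]
yaw -0.19920890997922658
(273, 182) 108.0 [270.5 182.7]
(270, 195) 134.0 [269.2 195.2]
(268, 209) 155.0 [267.6 209.2]
(265, 224) 185.0 [266.2 224.6]
side [[529.8 170.3  68. ]
 [513.   88.   68. ]
 [495.3   4.   68. ]
 [478.6 -80.2  68. ]] [84.  85.9 85.8]
yaw -0.20145214470135195
```

```bash
python3 - <<'E'
from h import *
q=[np.sin(.1),np.cos(.1),0,0]
P=[(530,171.5),(513,88.5),(496,5),(479.5,-78.5)]
p=bot.sense()["position"]
bot.movel([p[0]-25,p[1]-90,300],v=200)
bot.grab()
bot.move_to([*P[0],180],q)
for i,(x,y) in enumerate(P):
    bot.movel([x,y,82],v=150); bot.sleep(.2); f0=bot.sense()["wrist_force"][2]
    c=bot.movel([x,y,60.5],v=12,contact_N=11)
    s=bot.sense();print(i,c,s["position"].round(1),(s["wrist_force"][2]-f0).round(1),s["time_s"])
    if not c:
        c=bot.movel([x,y,52],v=8,contact_N=22)
        s=bot.sense();print("home",c,s["position"].round(1),(s["wrist_force"][2]-f0).round(1),s["time_s"])
        bot.movel([x,y,85],v=60); break
    bot.movel([x,y,85],v=100)
cv2.imwrite("pics/side1.png",bot.capture("side")[100:300,150:430,::-1].repeat(2,0).repeat(2,1))
print(bot.sense()["position"],bot.sense()["wrist_force"])
E
```

```text
0 False [530.  171.5  60.5] -0.0 7.2917
home False [530.  171.5  52. ] 0.8 8.5
[529.80003715 171.46087575  84.75481557] [0.26971381 0.64435647 0.58511374]
```

View pics/side1.png

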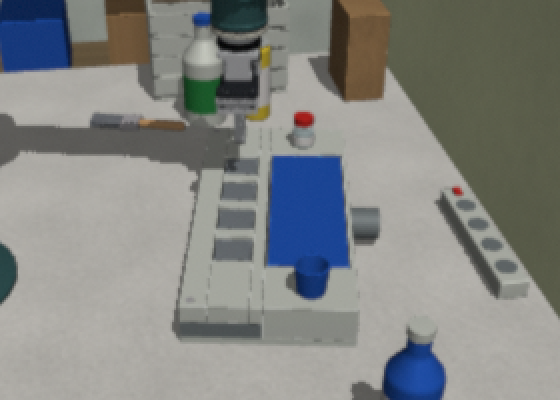

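```bash
python3 - <<'E'
from h import *
p=bot.sense()["position"];print(bot.sense()["width"],bot.sense()["ee_rot"])
ims=[]
for n in("side","top"):
    c=bot.camera_info(n);im=bot.capture(n)[:,:,::-1].copy()
    u=cv2.projectPoints(np.float64([p,[530,171.5,68]]),c["rvec"],c["tvec"],c["camera_matrix"],None)[0][:,0];print(n,u)
    x,y=np.int32(u[0]);a=im[y-50:y+50,x-50:x+50];a=cv2.resize(a,(400,400),interpolation=cv2.INTER_NEAREST)
    cv2.drawMarker(a,(200,200),(0,0,255),0,16);ims.append(a)
cv2.imwrite("pics/c2.png",np.hstack(ims))
cv2.imwrite("pics/w2.png",bot.capture("wrist")[:,:,::-1])
E
```

```text
-0.02648885366484787 [ 9.98058164e-02  9.95006916e-01 -8.11366613e-05 -1.74509196e-04]
side [[270.37857552 178.52914348]
 [270.47766498 182.52201955]]
top [[229.77716085 213.43236442]
 [230.34757226 214.25280912]]
```

View pics/c2.png

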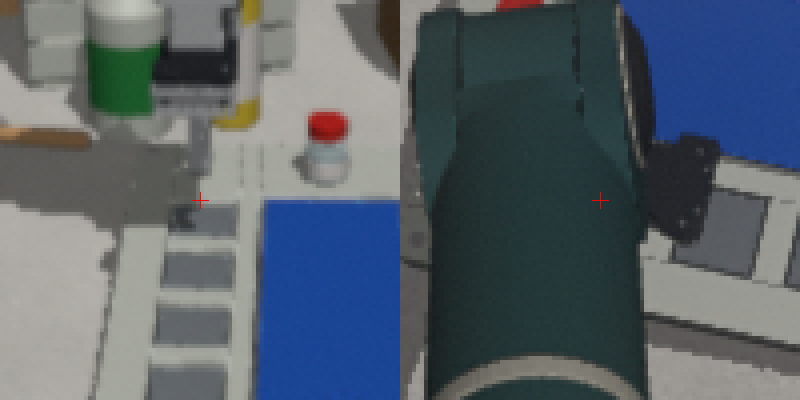

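View pics/w2.png

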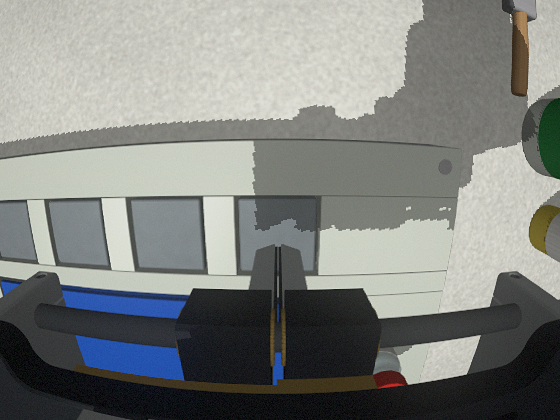

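```bash
python3 - <<'E'
from h import *
c=bot.camera_info("wrist");K=c["camera_matrix"];R=cv2.Rodrigues(c["rvec"])[0]
print(K,-R.T@c["tvec"])
def pr(X):
    v=R@np.float64(X)+c["tvec"];th=np.arctan2(np.hypot(v[0],v[1]),v[2]);h=np.hypot(v[0],v[1])
    return (K[:2,2]+K[0,0]*th*v[:2]/h).round(0)
for z in(52,68,85,100,110,120):print(z,pr([529.8,171.5,z]))
P=[(530,171.5),(513,88.5),(496,5)]
for p in P:print(pr([*p,68]))
E
```

```text
[[325.1922621    0.         277.55423779]
 [  0.         325.1922621  215.55595986]
 [  0.           0.           1.        ]] [458.17719575 186.16328118 295.89309147]
52 [278. 226.]
68 [278. 233.]
85 [278. 240.]
100 [278. 248.]
110 [278. 253.]
120 [278. 260.]
[278. 233.]
[167. 232.]
[ 77. 231.]
```

```bash
python3 - <<'E'
from h import *
P=[(530,171.5),(513,88.5),(496,5),(479.5,-78.5)]
for i,(x,y) in enumerate(P):
    bot.movel([x,y,85],v=150); bot.movel([x,y,56],v=80); bot.sleep(.2); f0=bot.sense()["wrist_force"][2]
    c=bot.movel([x,y,28],v=14,contact_N=11)
    s=bot.sense();print(i,c,s["position"].round(1),(s["wrist_force"][2]-f0).round(1),s["time_s"])
    bot.movel([x,y,85],v=100)
    if not c: break
bot.movel([x,y,140])
cv2.imwrite("pics/side3.png",bot.capture("side")[100:300,150:430,::-1].repeat(2,0).repeat(2,1))
E
```

```text
0 True [530.1 171.6  34.3] 12.8 11.775
1 True [513.1  88.5  34.3] 12.4 15.275
2 False [496.    5.1  28. ] 2.8 19.5083
```

View pics/side3.png

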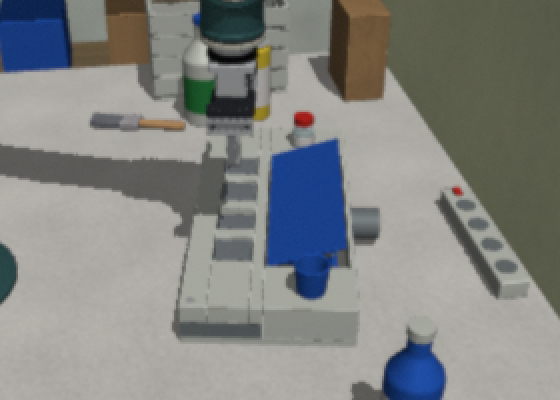

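```bash
python3 - <<'E'
from h import *
x,y=496,5
bot.movel([x,y,56],v=120); bot.sleep(.2); f0=bot.sense()["wrist_force"][2]
c=bot.movel([x,y,20],v=14,contact_N=20)
s=bot.sense();print(c,s["position"].round(1),(s["wrist_force"][2]-f0).round(1),s["time_s"])
bot.movel([x,y,85],v=80); bot.movel([x-40,y,220],v=150); bot.sleep(.5)
print(bot.sense()["time_s"],bot.sense()["wrist_force"])
cv2.imwrite("pics/side4.png",bot.capture("side")[100:300,150:430,::-1].repeat(2,0).repeat(2,1))
E
```

```text
True [496.1   5.   26.8] 15.3 23.7167
26.1917 [-1.08302404 -0.48962992  0.39958638]
```

View pics/side4.png

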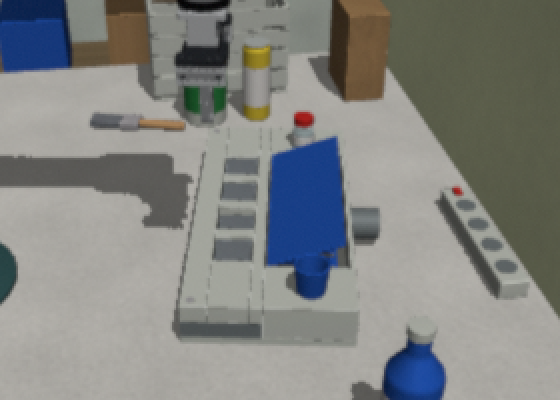

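The hatch stands well ajar, its far edge clearly raised at about (335,142). The catch met its firm stop about 10 mm down, and the jar, cup and bottles in view have not moved.

```bash
python3 -c "
from bench import bot
print(bot.job_done())"
```

```text
the job is handed in; nothing more can be done
None
```

The catch was the third pad from the robot's left (y = -42.5 mm): I pushed it to its firm stop, about 10 mm down, the hatch stayed ajar with the hand clear, and I handed the job in at about 26 s; no verdict was returned.

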